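# Hold a bracket against the sprung stop

## Task

Fetch the ribbed angle bracket from the parts on the bench, set its foot flat on the jig's base plate with its upright face flush against the middle of the spring-backed stop, and gently push the stop back until its pointer stands about midway between the two gauge pins, never pushing the springs to the end of their travel. Keep that push steady for at least three seconds and finish while still holding it there, without letting go, so that I can screw the bracket down. Leave the other loose parts where they lie.

Things in the scene. Friction and masses are not known exactly. Their poses are not given: they have to be found in the camera images.
- bracket: Ribbed angle bracket, bare steel, 0.17-0.34 kg, loose. Foot 80 x 80 x 6 mm; flange 80 wide (y), 6 thick, 46 high over the underside, on the foot's +x edge; mid rib 10 thick (y), 46 high, from 35 mm behind to 29 mm ahead of the origin. Only this part has a rib. Origin on the underside, 35 mm behind the flange's outer face, 45 mm ahead of the foot's rear edge; x out of that face, z up.
- bracket_face (a point): Middle of the flange's flat outer face: 35 mm ahead (+x) of the bracket's origin, 24 mm above its underside. Axes as the bracket's. This face goes against the stop.
- bracket_rib (a point): Place to pinch the rib from above: 8 mm behind the bracket's origin, 30 mm above its underside (16 mm below the rib's top, 24 mm over the foot's top, 37 mm behind the flange's inner face); fingers close along the bracket's y across the 10 mm rib. Axes as the bracket's.
- jig: Assembly jig, fixed: aluminium base plate 260 (x) x 150 (y) x 10 mm. Origin: centre of its underside, on the bench; plate top 10 mm up. x is the direction of pushing, roughly away from the robot; z up. The stop's face is 30 mm ahead (+x) of the origin at rest; the 160 mm of plate before it is bare. Behind the stop, rod anchors 52 mm high at x = 104 to 120 mm.
- stop (a joint): How far the stop is pushed back along the jig's +x, in m: 0 at rest, 0.030 at the end of its travel. Springs resist with 0.6 N per mm (no preload). The pointer is level with the near gauge pin at 0.009 (5.4 N), midway between the pins at 0.015 (9 N), level with the far pin at 0.021 (12.6 N).
- stop_face (a point): Middle of the flat face of the stop, which the bracket is pressed against; it moves with the stop. The stop is a steel plate 100 mm wide (y), 12 mm thick, from 12 to 56 mm above the bench. This point lies 34 mm above the bench on the jig's centre line; axes as the jig's (x the direction to push).
- gauge (a point): Midpoint between the tops of the two thin upright gauge pins (3 mm thick, 12 mm tall), 56 mm above the bench, at x = 51, y = 67 mm of the jig; the pins stand 6 mm before and behind it along x, on a rail 10 mm wide, 44 mm high, x = 25 to 75 mm. The stop's pointer, a bar 3 mm wide on top of the stop, reaches over the rail; it is at x = 36 mm at rest.
- plain_angle: Plain angle, bare steel, no rib: foot 70 x 80 x 6 mm, flange 46 mm high at its +x edge. Loose bystander. Origin under its middle.
- channel: U-shaped channel, bare steel, 90 (x) x 40 x 35 mm, open at the top. Loose bystander. Origin under its middle.
- strip: Flat strip with a row of holes, bare steel, 160 (x) x 24 x 5 mm. Loose bystander. Origin under its middle.
- screwdriver: Screwdriver with a grey handle, about 200 mm long, lying along its x. Loose bystander.
- gearmotor: Small gear motor, box 34 x 36 x 30 mm with a steel motor can of 26 mm diameter, 45 mm long, on its +x side. Loose bystander. Origin under the box.
- wheel: Model wheel, black tyre with white hub, 64 mm diameter, 22 mm high, lying flat. Loose bystander. Origin under its middle.
There are look-alikes about, which are no part of the job. What is shaped like the bracket but blue is not meant.

How it is judged (in metres and radians):
On the way:
1. the bracket is held pressed squarely against the stop with the pointer between the gauge pins for two seconds (value of joint stop between 0.009 and 0.021 m and contact force between bracket and stop between 4.5 and 14 N and contact force between the fingers and bracket above 1 N and x of bracket_face in the frame of stop_face between -0.004 and 0.003 m and y of bracket in the frame of jig between -0.01 and 0.01 m and z of bracket in the frame of jig between 0.006 and 0.014 m and angle between the x axis of bracket and the x axis of jig, either way round below 0.09 rad and angle between bracket's own z axis and vertical below 0.07 rad and linear speed of bracket below 0.01 m/s and velocity of joint stop between -0.01 and 0.01 m/s), for 2 s.
At the end, for the whole second after the job is handed in: For 2 s and then through the last second: fingers hold the bracket, foot on the plate (4 mm), upright (0.07 rad), square (0.09 rad), centred on the stop (10 mm), its face on the stop's, pressing 4.5 to 14 N, the stop 9 to 21 mm back, at rest (all of step 1); the arm keeps its last pose, push and grip.
It fails at once if the stop is pushed to the end of its springs (beyond 27 mm of its 30 mm travel) (value of joint stop above 0.027 m).
It fails at once if another loose part is moved by more than 30 mm (distance of any of plain_angle, channel, strip, screwdriver, gearmotor, wheel from where it was at the start of the episode above 0.03 m).
It also fails if it takes over 45 s, if anything falls off the work surface, if the arm or the gripper's body presses on something with over 40 N, if the wrist force passes 120 N, or if a joint passes its speed limit or range.

## Robot

A 6-joint arm with a two-finger parallel gripper is mounted at the origin on the work surface. World frame = base frame: x ahead of the robot, y to its left, z up, the work surface at z = 0. Lengths are in m, angles in degrees, forces in N, time in s.
With the tool pointing down it reaches from about 0.4 to 0.825 m from the base axis. Payload 7 kg.
Tool frame: the origin (TCP) lies on the centre line of the jaws, within the pads' length; the fingertips stand 17 mm ahead of it and the grasp point (between the pads) lies 2 mm behind it; y points along the fingers, z is the direction in which the jaws open and shut, and the axes are right-handed (so a half turn about y gives the same grasp; the last joint's range is limited). The gripper opens to 88 mm and grips with 3 to 60 N. Pads are 19 mm wide; open, the fingers measure 130 mm over their backs; the gripper's body (78 mm by 193 mm) begins 47 mm behind the grasp point.
Start: joints at [91.965, 20.546, 0.682, 0, -70.136, -16.507], TCP at [0.169, 0.653, 0.244] pointing down, gripper open.
Joint ranges: [-176.03, 176.03], [-82.01, 121.73], [-58.28, 71.71], [-173.87, 95.51], [-174.79, -0.11], [-173.66, 173.66]. Speed limits (degrees/s): [136.94, 136.94, 172.46, 180, 180, 180].

## Interface

Orientations are given as [roll, pitch, yaw] about the fixed x, y, z axes, in that order (R = Rz(yaw) Ry(pitch) Rx(roll)).
In Python, from plant import r, capture, camera_info gives the robot as it stands. The module is installed in compiled form; this text tells all that it offers.
- The arm moves only by the tool apply_moves, never from a script. Its argument "deltas" is a list of rows, each an object of numbers: "tx", "ty", "tz": the shift along the tool's x, y, z in m; "turn": the turn about the tool's y in rad; "gripper": the finger opening in m, from 0 to 0.0876. A call has 1 to 5 rows; each row is the pose to reach, as a shift and turn from the pose commanded when the call began, along the tool's axes at that moment; what a row does not reach only later rows make up. A row lasts 1/10 s, in which the tool goes at most 50 mm and 8.59 degrees, less where a joint would pass 70% of its speed; a pose out of reach is approached as far as the arm can. A call with a gripper value outside its range is refused whole. The fingers move at their own pace and stop on an object; "newtons" is the grip in N (left out, the last holds). Time passes only in rows, so rows that repeat a pose let the fingers close. It gives the time, the measured TCP pose, the force and the opening at its end, in the units of the state.
- r.get_state(): the state, without advancing time (a new reading comes with each control period).
- capture(name): name is "scene" or "top" or "wrist"; returns (picture, depth): 420x560x3 uint8, red, green, blue; 420x560 float32, m along the optical axis (not along the pixel's ray), 0 where there is no reading.
- camera_info(name): a dict with "K" (3x3 intrinsics, pixels), "eye" and "orientation" of the camera in the world; the wrist camera has in their place "tool_from_camera" (4x4, takes a point from camera to tool coordinates, whose origin is the TCP and whose axes are the tool frame's). Camera axes: x right, y up, looking along -z (the intrinsics and any distortion apply to the point x, -y, -z); pixel columns grow to the right and rows downward; lengths in m; the calibration is good to about 2 mm. A picture is of the moment at which its call begins: read the wrist's pose just before it. camera_info takes no time and is no camera call.
- r.close_job(): hands the job in, once; it reports no verdict.
The state is a dict: "time_s": time; "joints": joint angles; "qd": joint speeds; "joint_torque": joint torques, N m; "tcp_pos": TCP position; "eef_rot": TCP orientation; "contact_force": force on the tool from outside, world axes, zero at the start; "moment": the same for the moment, N m; "gripper_width": finger opening in m.
Only numpy, scipy, OpenCV 4.12 (cv2) and the standard library are available. Lean on these libraries where they do the work, as an engineer would, in place of code of your own. Each camera call takes 0.05 s, during which the arm holds its last target.

## Working session

There is one attempt and no reset: what is moved stays moved. The work goes in short steps, Python scripts to look and compute and a tool call to move; the robot and the scene stay as the last step left them, time stands still between calls to the robot, and variables do not carry over. Pictures are saved under pics/ and viewed, and the job is handed in when it is done.

Besides the shell and the picture viewer there is one more tool, called after "Call:" in YAML: its name, and indented under it one key for each argument. apply_moves: Moves the arm, as the interface text tells. Its arguments: {"type":"object","properties":{"deltas":{"type":"array","items":{"type":"object","properties":{"tx":{"type":"number"},"ty":{"type":"number"},"tz":{"type":"number"},"turn":{"type":"number"},"gripper":{"type":"number"}}}},"newtons":{"type":"number"}},"required":["deltas"]}

```bash
mkdir -p pics
cat > h.py <<'E'
import numpy as np, cv2
from plant import r, capture, camera_info
from scipy.spatial.transform import Rotation as R
def save(n,img): cv2.imwrite('pics/'+n+'.png',cv2.cvtColor(img,cv2.COLOR_RGB2BGR))
def pose():
    s=r.get_state(); T=np.eye(4); T[:3,3]=s['tcp_pos']; T[:3,:3]=R.from_euler('xyz',s['eef_rot'],degrees=True).as_matrix(); return s,T
E
python3 - <<'E'
from h import *
s,T=pose(); print(s); print(T.round(3))
for n in ['scene','top','wrist']:
    ci=camera_info(n); print(n,ci)
    p,d=capture(n); save(n+'0',p); np.save(n+'0.npy',d); np.save(n+'0rgb.npy',p)
E
```

```text
{'time_s': 0.0, 'joints': array([ 9.19658603e+01,  2.05929459e+01,  6.32392591e-01, -1.73820469e-02,
       -7.01355694e+01, -1.65051895e+01]), 'qd': array([ 0.00032831, -0.03574854,  0.03433916,  0.0135333 , -0.00059426,
        0.00165521]), 'joint_torque': array([ 2.03467163e-03, -5.82731438e+01,  2.93045783e+01,  6.99692577e+00,
        6.83535865e-03, -1.56391293e-04]), 'tcp_pos': array([0.16939895, 0.65291894, 0.24260373]), 'eef_rot': array([-8.99031957e+01,  1.16442346e-02,  1.65454761e+02]), 'contact_force': array([-0.28845904, -0.26059015, -0.12794812]), 'moment': array([-0.0232085 , -0.0220591 , -0.02516002]), 'gripper_width': 0.08795441682209754}
[[-0.968 -0.    -0.251  0.169]
 [ 0.251 -0.002 -0.968  0.653]
 [-0.    -1.     0.002  0.243]
 [ 0.     0.     0.     1.   ]]
scene {'K': array([[470.72903759,   0.        , 287.86490371],
       [  0.        , 470.72903759, 215.15529079],
       [  0.        ,   0.        ,   1.        ]]), 'eye': array([ 1.21239209, -0.51551276,  1.3455655 ]), 'orientation': array([33.44272271,  0.27844963, 49.57241207])}
top {'K': array([[474.45506417,   0.        , 283.04828424],
       [  0.        , 474.45506417, 212.90756385],
       [  0.        ,   0.        ,   1.        ]]), 'eye': array([0.4562862 , 0.00396349, 1.31573749]), 'orientation': array([ 4.41523401e+00,  1.29310669e-02, -8.92498381e+01])}
wrist {'K': array([[305.72307419,   0.        , 282.94399423],
       [  0.        , 305.72307419, 208.95521504],
       [  0.        ,   0.        ,   1.        ]]), 'tool_from_camera': array([[-4.26177109e-04, -9.54966903e-01, -2.96712037e-01,
        -8.08291652e-02],
       [-5.90716262e-05,  2.96712088e-01, -9.54966980e-01,
        -1.40863900e-01],
       [ 9.99999907e-01, -3.89457804e-04, -1.82863348e-04,
         1.42637192e-03],
       [ 0.00000000e+00,  0.00000000e+00,  0.00000000e+00,
         1.00000000e+00]])}
```

View pics/top0.png

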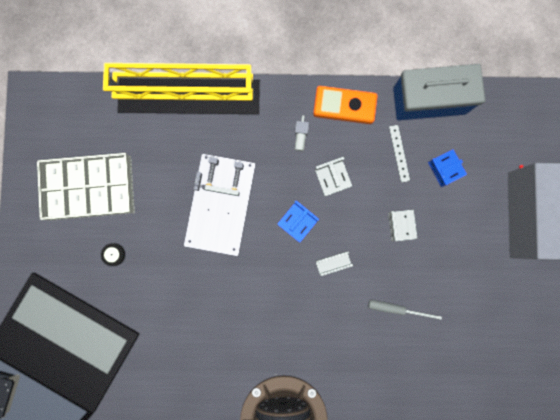

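View pics/scene0.png

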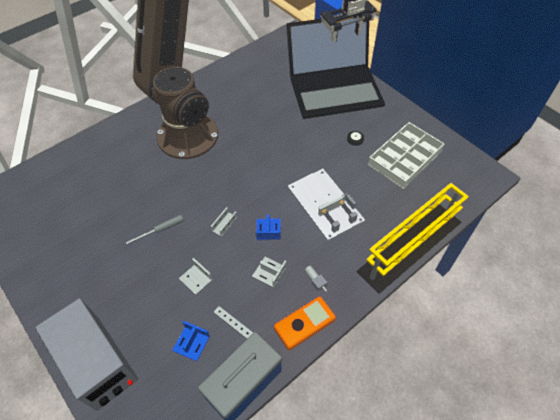

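View pics/wrist0.png

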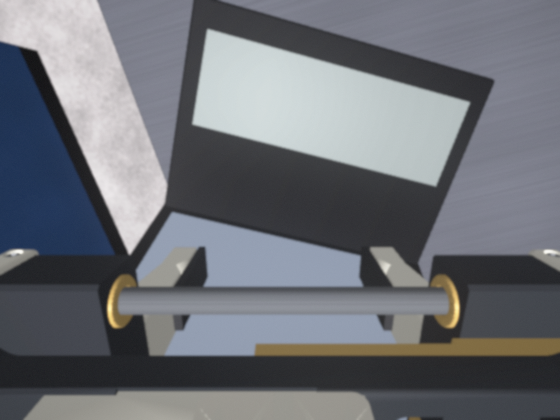

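The top view shows the ribbed steel bracket near (333,176), the jig near (220,205), and the plain angle near (402,225). Next I'll enlarge the bracket and the jig.

```bash
cat >> h.py <<'E'
def ray(n,u,v,z,T=None):
    ci=camera_info(n);K=ci['K']
    d=np.array([(u-K[0,2])/K[0,0],-(v-K[1,2])/K[1,1],-1.])
    if n=='wrist':
        M=T@ci['tool_from_camera'];o=M[:3,3];d=M[:3,:3]@d
    else:
        o=np.array(ci['eye']);d=R.from_euler('xyz',ci['orientation'],degrees=True).as_matrix()@d
    return o+d*(z-o[2])/d[2]
def cloud(n,d,T=None):
    ci=camera_info(n);K=ci['K'];v,u=np.indices(d.shape)
    P=np.stack([(u-K[0,2])/K[0,0]*d,-(v-K[1,2])/K[1,1]*d,-d],-1)
    if n=='wrist':
        M=T@ci['tool_from_camera'];return P@M[:3,:3].T+M[:3,3]
    return P@R.from_euler('xyz',ci['orientation'],degrees=True).as_matrix().T+np.array(ci['eye'])
E
python3 - <<'E'
from h import *
p=np.load('top0rgb.npy')
a=cv2.resize(p[150:205,305:365],None,fx=9,fy=9,interpolation=cv2.INTER_CUBIC);save('brk',a)
b=cv2.resize(p[145:260,175:265],None,fx=5,fy=5,interpolation=cv2.INTER_CUBIC);save('jig',b)
C=cloud('top',np.load('top0.npy'))
for uv in [(333,176),(220,230),(280,300),(402,225)]: print(uv,C[uv[1],uv[0]].round(4))
print(ray('top',333,176,0.02))
E
```

```text
(333, 176) [ 0.6582 -0.1295  0.0321]
(220, 230) [0.5075 0.178  0.0136]
(280, 300) [0.3186 0.0108 0.0033]
(402, 225) [ 0.5282 -0.3237  0.0052]
[ 0.66011873 -0.13073471  0.02      ]
```

View pics/brk.png

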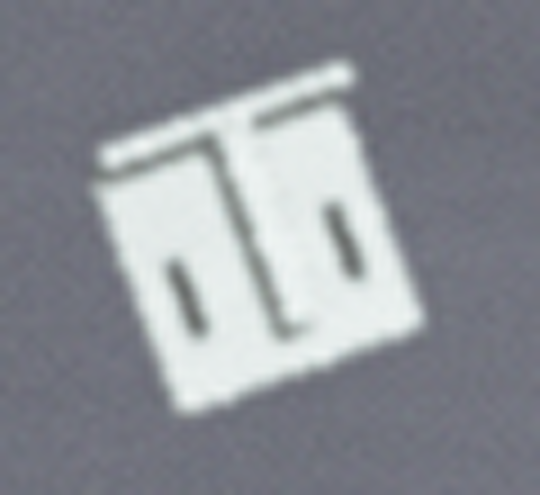

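View pics/jig.png

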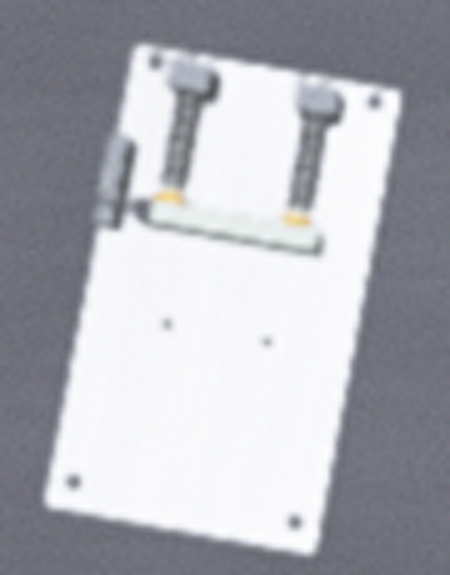

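Run:
```python
from h import *
def f(c,s,o,z): return [ray('top',(x+.5)/s-.5+o[0],(y+.5)/s-.5+o[1],z) for x,y in c]
rl,rr=f([(183,414),(427,322)],9,(305,150),.006)
fl,fr=f([(98,148),(350,60)],9,(305,150),.046)
x=(fl+fr)/2-(rl+rr)/2; print('len',np.linalg.norm(x[:2]),np.linalg.norm((rl-rr)[:2]),np.linalg.norm((fl-fr)[:2]))
for n,v in [('x',x),('rear',(rl-rr)),('fr',(fl-fr))]: print(n,np.degrees(np.arctan2(v[1],v[0]))-(0 if n=='x' else 90))
yaw=np.arctan2(x[1],x[0]);c=(fl+fr+rl+rr)/4; print('centre',c); 
print('origin',c[:2]+0.005*np.array([np.cos(yaw),np.sin(yaw)]))
q=np.array(f([(134,42),(402,91),(318,555),(44,507)],5,(175,145),.01)); print(q.round(4))
x=(q[0]+q[1]-q[2]-q[3])/2;y=(q[0]+q[3]-q[1]-q[2])/2
print(np.linalg.norm(x),np.linalg.norm(y),np.degrees(np.arctan2(x[1],x[0])),np.degrees(np.arctan2(y[1],y[0]))-90,q.mean(0))
s=np.array(f([(152,205),(320,235),(320,250),(148,222)],5,(175,145),.056));print(s.round(4))
J=q.mean(0)[:2];a=np.arctan2(x[1],x[0]);Rj=np.array([[np.cos(a),-np.sin(a)],[np.sin(a),np.cos(a)]])
print(((s[:,:2]-J)@Rj).round(4))
```

```text
len 0.08010972328930747 0.08081858791045102 0.08057069400080788
x 21.465283119378388
rear 21.46930140075267
fr 20.15507062237286
centre [ 0.65930556 -0.13289311  0.026     ]
origin [ 0.66395876 -0.13106342]
[[0.7216 0.2354 0.01  ]
 [0.6959 0.0855 0.01  ]
 [0.4381 0.127  0.01  ]
 [0.4624 0.278  0.01  ]]
0.26190475987964745 0.152496177711202 -9.24111272787795 -9.425953348277787 [0.57950838 0.18143545 0.01      ]
[[0.6241 0.2152 0.056 ]
 [0.6091 0.125  0.056 ]
 [0.601  0.1249 0.056 ]
 [0.6149 0.2171 0.056 ]]
[[ 0.0386  0.0405]
 [ 0.0383 -0.0509]
 [ 0.0303 -0.0524]
 [ 0.0292  0.0409]]
```

```bash
cat >> h.py <<'E'
def go(p,zyaw):
    """remaining shift in tool axes & turn for target tcp p, tool z axis yaw (deg), tool pointing down"""
    s,T=pose(); d=T[:3,:3].T@(np.array(p)-T[:3,3])
    cur=np.degrees(np.arctan2(T[1,2],T[0,2])); dy=(zyaw-cur+180)%360-180
    print('t',round(s['time_s'],2),'shift',d.round(4),'turn',round(-np.radians(dy),4),'tcp',T[:3,3].round(4),'zyaw',cur.round(2),'F',s['contact_force'].round(1),'j',s['joints'].round(1),'w',round(s['gripper_width'],4))
E
python3 - <<'E'
from h import *
a=np.radians(21);x=np.array([np.cos(a),np.sin(a),0]);o=np.array([.664,-.131,0])
t=o-x*.06;t[2]=.2;print(t)
go(t,111)
E
```

```text
[ 0.60798517 -0.15250208  0.2       ]
t 0.15 shift [-0.6268  0.0438  0.6695] turn 2.5212 tcp [0.1694 0.653  0.2428] zyaw -104.55 F [-0.4  1.5  0.3] j [ 92.   20.6   0.6  -0.  -70.1 -16.5] w 0.0876
```

Call:
apply_moves:
  deltas:
    - {"tx":-0.627,"ty":0,"tz":0.67,"turn":2.521}
    - {"tx":-0.627,"ty":0,"tz":0.67,"turn":2.521}
    - {"tx":-0.627,"ty":0,"tz":0.67,"turn":2.521}
    - {"tx":-0.627,"ty":0,"tz":0.67,"turn":2.521}
    - {"tx":-0.627,"ty":0,"tz":0.67,"turn":2.521}

```text
invalid input at $.deltas[0]: expected keys tx, ty, tz, turn, gripper
```

Run:
```python
from h import *
go([.608,-.1525,.2],111)
```

```text
t 0.15 shift [-0.6268  0.0438  0.6695] turn 2.5212 tcp [0.1694 0.653  0.2428] zyaw -104.55 F [-0.4  1.5  0.3] j [ 92.   20.6   0.6  -0.  -70.1 -16.5] w 0.0876
```

Call:
apply_moves:
  deltas:
    - {"tx":-0.627,"ty":0,"tz":0.67,"turn":2.521,"gripper":0.085}
    - {"tx":-0.627,"ty":0,"tz":0.67,"turn":2.521,"gripper":0.085}
    - {"tx":-0.627,"ty":0,"tz":0.67,"turn":2.521,"gripper":0.085}
    - {"tx":-0.627,"ty":0,"tz":0.67,"turn":2.521,"gripper":0.085}
    - {"tx":-0.627,"ty":0,"tz":0.67,"turn":2.521,"gripper":0.085}

```text
time_s: 0.65
tcp_pos: [0.2895, 0.4318, 0.2434]
eef_rot: [-90.0, 0.0, 122.2]
contact_force: [0.1, 0.0, -0.5]
gripper_width: 0.0853
```

Run:
```python
from h import *
go([.608,-.1525,.2],111)
```

```text
t 0.65 shift [-0.6641  0.0435  0.0413] turn 1.7655 tcp [0.2895 0.4318 0.2434] zyaw -147.84 F [ 0.1  0.  -0.5] j [ 77.8   5.9 -18.7  -0.  -65.4 -45.7] w 0.0853
```

Call:
apply_moves:
  deltas:
    - {"tx":-0.664,"ty":0.043,"tz":0.041,"turn":1.765,"gripper":0.085}
    - {"tx":-0.664,"ty":0.043,"tz":0.041,"turn":1.765,"gripper":0.085}
    - {"tx":-0.664,"ty":0.043,"tz":0.041,"turn":1.765,"gripper":0.085}
    - {"tx":-0.664,"ty":0.043,"tz":0.041,"turn":1.765,"gripper":0.085}
    - {"tx":-0.664,"ty":0.043,"tz":0.041,"turn":1.765,"gripper":0.085}

```text
time_s: 1.15
tcp_pos: [0.4102, 0.2136, 0.2276]
eef_rot: [-90.0, -0.0, 79.2]
contact_force: [1.9, 1.2, -0.5]
gripper_width: 0.0848
```

Run:
```python
from h import *
go([.608,-.1525,.2],111)
```

```text
t 1.15 shift [-0.3225  0.0274 -0.2629] turn 1.0157 tcp [0.4102 0.2136 0.2276] zyaw 169.19 F [ 1.9  1.2 -0.5] j [ 52.    0.8 -26.4   0.  -62.8 -62.8] w 0.0848
```

Call:
apply_moves:
  deltas:
    - {"tx":-0.322,"ty":0.027,"tz":-0.263,"turn":1.016,"gripper":0.085}
    - {"tx":-0.322,"ty":0.027,"tz":-0.263,"turn":1.016,"gripper":0.085}
    - {"tx":-0.322,"ty":0.027,"tz":-0.263,"turn":1.016,"gripper":0.085}
    - {"tx":-0.322,"ty":0.027,"tz":-0.263,"turn":1.016,"gripper":0.085}
    - {"tx":-0.322,"ty":0.027,"tz":-0.263,"turn":1.016,"gripper":0.085}

```text
time_s: 1.65
tcp_pos: [0.5304, -0.0053, 0.2112]
eef_rot: [-90.0, -0.0, 36.2]
contact_force: [1.1, 1.4, -0.3]
gripper_width: 0.085
```

Run:
```python
from h import *
go([.608,-.1525,.2],111)
```

```text
t 1.65 shift [-0.0243  0.0112 -0.1646] turn 0.2651 tcp [ 0.5304 -0.0053  0.2112] zyaw 126.19 F [ 1.1  1.4 -0.3] j [ 20.6   8.3 -20.2  -0.  -61.4 -74.4] w 0.085
```

Call:
apply_moves:
  deltas:
    - {"tx":-0.024,"ty":0.011,"tz":-0.165,"turn":0.265,"gripper":0.085}
    - {"tx":-0.024,"ty":0.011,"tz":-0.165,"turn":0.265,"gripper":0.085}
    - {"tx":-0.024,"ty":0.011,"tz":-0.165,"turn":0.265,"gripper":0.085}
    - {"tx":-0.024,"ty":0.011,"tz":-0.165,"turn":0.265,"gripper":0.085}
    - {"tx":-0.024,"ty":0.011,"tz":-0.165,"turn":0.265,"gripper":0.085}

```text
time_s: 2.15
tcp_pos: [0.609, -0.1524, 0.1987]
eef_rot: [-90.0, 0.1, 21.2]
contact_force: [-0.4, 0.4, -0.5]
gripper_width: 0.0849
```

Run:
```python
from h import *
go([.608,-.1525,.2],111)
s,T=pose();p,d=capture('wrist');save('w1',p);np.savez('w1.npz',p=p,d=d,T=T)
```

```text
t 2.15 shift [-0.0009 -0.0013  0.0003] turn 0.003 tcp [ 0.609  -0.1524  0.1987] zyaw 111.17 F [-0.4  0.4 -0.5] j [  3.7  18.   -9.1   0.  -63.  -72.6] w 0.0849
```

View pics/w1.png

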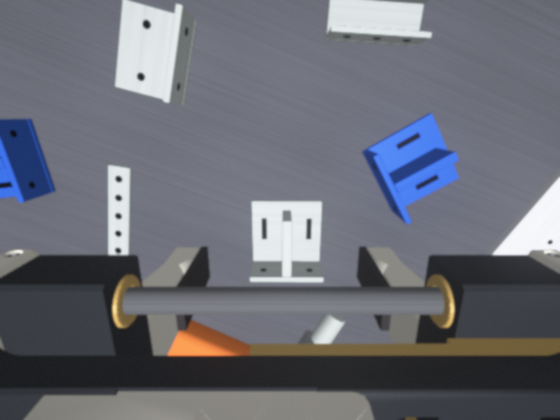

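The wrist view shows the bracket at columns 250–322, rows 201–281, with its rib running from about (287,212) to the flange. I'll zoom in.

Run:
```python
from h import *
p=np.load('w1.npz')['p']; save('w1c',cv2.resize(p[190:292,235:340],None,fx=6,fy=6,interpolation=cv2.INTER_CUBIC)[:600])
```

```text
(no output)
```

View pics/w1c.png

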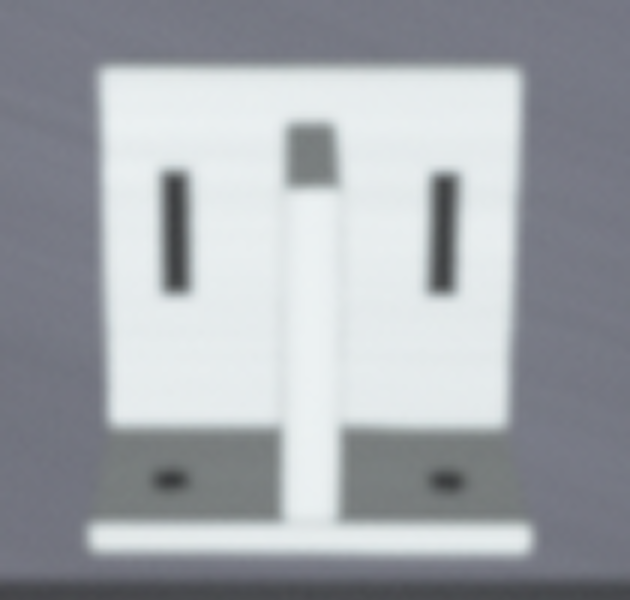

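Run:
```python
from h import *
T=np.load('w1.npz')['T']
def f(x,y,z): return ray('wrist',(x+.5)/6-.5+235,(y+.5)/6-.5+190,z,T)
rl,rr=f(98,66,.006),f(522,66,.006); fl,fr=f(87,555,.046),f(533,552,.046)
br,bf=f(312,187,.046),f(311.5,520,.046)
A=lambda v:np.degrees(np.arctan2(v[1],v[0]))
print('w',np.linalg.norm(rl-rr),np.linalg.norm(fl-fr),'rib',np.linalg.norm(br-bf))
rm=(rl+rr)/2;fm=(fl+fr)/2
for n,v in [('long',fm-rm),('rib',bf-br)]: print(n,A(v),np.linalg.norm(v[:2]))
print('rear',A(rr-rl),'front',A(fr-fl))
a=np.radians(21.5);x=np.array([np.cos(a),np.sin(a)])
print('origins', rm[:2]+.045*x, fm[:2]-.035*x, br[:2]+.035*x)
```

```text
w 0.0800804545485866 0.08072130768496806 rib 0.0634617297629504
long 21.070940829454244 0.08039795963540998
rib 21.318651621925365 0.0634617297629504
rear 111.19365791113854 front 111.62401100889242
origins [ 0.6612578  -0.12912507] [ 0.66184663 -0.12954021] [ 0.66141406 -0.12917943]
```

Run:
```python
from h import *
go([.654,-.1322,.10],111.3)
```

```text
t 2.2 shift [0.0495 0.0991 0.001 ] turn -0.0012 tcp [ 0.6084 -0.1511  0.1992] zyaw 111.23 F [ 0.7 -0.3  0.3] j [  3.9  17.9  -9.2  -0.  -63.  -72.6] w 0.0846
```

Call:
apply_moves:
  deltas:
    - {"tx":0.025,"ty":0.04,"tz":0.001,"turn":-0.001,"gripper":0.05}
    - {"tx":0.0495,"ty":0.07,"tz":0.001,"turn":-0.001,"gripper":0.05}
    - {"tx":0.0495,"ty":0.099,"tz":0.001,"turn":-0.001,"gripper":0.05}
    - {"tx":0.0495,"ty":0.099,"tz":0.001,"turn":-0.001,"gripper":0.05}
    - {"tx":0.0495,"ty":0.099,"tz":0.001,"turn":-0.001,"gripper":0.05}

```text
time_s: 2.7
tcp_pos: [0.6541, -0.1302, 0.1019]
eef_rot: [-90.0, 0.1, 21.5]
contact_force: [-0.3, 0.2, -0.0]
gripper_width: 0.0521
```

Run:
```python
from h import *
go([.654,-.1322,.028],111.3)
```

```text
t 2.7 shift [-0.0008  0.0739 -0.0018] turn 0.0036 tcp [ 0.6541 -0.1302  0.1019] zyaw 111.51 F [-0.3  0.2 -0. ] j [  5.5  26.3 -10.2   0.  -53.6 -74. ] w 0.0521
```

Call:
apply_moves:
  deltas:
    - {"tx":-0.0005,"ty":0.03,"tz":-0.001,"turn":0.002,"gripper":0.05}
    - {"tx":-0.0005,"ty":0.055,"tz":-0.001,"turn":0.002,"gripper":0.05}
    - {"tx":-0.0005,"ty":0.07,"tz":-0.001,"turn":0.002,"gripper":0.05}
    - {"tx":-0.0005,"ty":0.073,"tz":-0.001,"turn":0.002,"gripper":0.05}
    - {"tx":-0.0005,"ty":0.073,"tz":-0.001,"turn":0.002,"gripper":0.05}

```text
time_s: 3.2
tcp_pos: [0.655, -0.1322, 0.0294]
eef_rot: [-90.0, -0.1, 21.3]
contact_force: [-0.1, -0.8, 0.9]
gripper_width: 0.0499
```

Run:
```python
from h import *
go([.654,-.1322,.028],111.3)
s,T=pose();p,d=capture('wrist');save('w2',p)
```

```text
t 3.2 shift [-0.0009  0.0014  0.0003] turn 0.0006 tcp [ 0.655  -0.1322  0.0294] zyaw 111.33 F [-0.1 -0.8  0.9] j [  5.3  30.9 -13.6   0.  -45.5 -74. ] w 0.0499
```

View pics/w2.png

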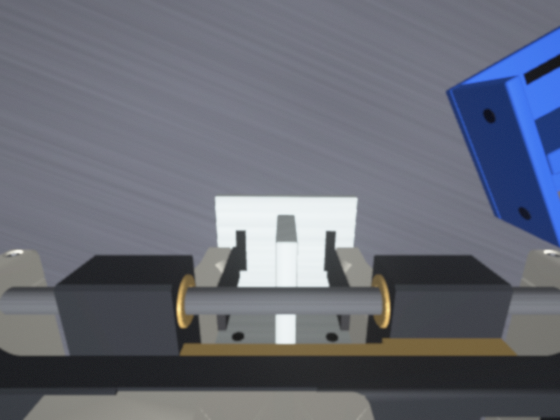

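The jaws straddle the rib, centred on it at column 286. Now I'll close them.

Call:
apply_moves:
  deltas:
    - {"tx":-0.0005,"ty":0.001,"tz":0,"turn":0,"gripper":0.004}
    - {"tx":-0.0005,"ty":0.001,"tz":0,"turn":0,"gripper":0.004}
    - {"tx":-0.0005,"ty":0.001,"tz":0,"turn":0,"gripper":0.004}
    - {"tx":-0.0005,"ty":0.001,"tz":0,"turn":0,"gripper":0.004}
    - {"tx":-0.0005,"ty":0.001,"tz":0,"turn":0,"gripper":0.004}
  newtons: 45

```text
time_s: 3.75
tcp_pos: [0.654, -0.1324, 0.0274]
eef_rot: [-90.0, -0.0, 21.3]
contact_force: [0.1, -0.5, 0.3]
gripper_width: 0.0153
```

Call:
apply_moves:
  deltas:
    - {"tx":0,"ty":0,"tz":0,"turn":0,"gripper":0.004}
    - {"tx":0,"ty":0,"tz":0,"turn":0,"gripper":0.004}

```text
time_s: 3.95
tcp_pos: [0.6539, -0.1324, 0.0273]
eef_rot: [-90.0, 0.0, 21.3]
contact_force: [-0.1, 0.2, 0.7]
gripper_width: 0.0095
```

Run:
```python
from h import *
go([.654,-.1322,.09],111.3)
```

```text
t 3.95 shift [ 0.0001 -0.0627  0.0001] turn 0.0001 tcp [ 0.6539 -0.1324  0.0273] zyaw 111.31 F [-0.1  0.2  0.7] j [  5.3  31.  -13.7  -0.  -45.3 -74. ] w 0.0095
```

Gripped: the opening reads 9.5 mm and the rib is about 10 mm thick. Now I'll lift.

Call:
apply_moves:
  deltas:
    - {"tx":0,"ty":-0.015,"tz":0,"turn":0,"gripper":0.004}
    - {"tx":0,"ty":-0.045,"tz":0,"turn":0,"gripper":0.004}
    - {"tx":0,"ty":-0.08,"tz":0,"turn":0,"gripper":0.004}
    - {"tx":0,"ty":-0.11,"tz":0,"turn":0,"gripper":0.004}
    - {"tx":0,"ty":-0.12,"tz":0,"turn":0,"gripper":0.004}

```text
time_s: 4.45
tcp_pos: [0.6557, -0.1326, 0.1521]
eef_rot: [-90.1, -0.3, 21.3]
contact_force: [-0.7, 0.4, -1.9]
gripper_width: 0.0098
```

Run:
```python
from h import *
go([.654,-.1322,.147],111.3)
s,T=pose();p,d=capture('wrist');save('w3',p);np.savez('w3.npz',p=p,d=d,T=T)
```

```text
t 4.45 shift [-0.0014  0.005   0.001 ] turn 0.0005 tcp [ 0.6557 -0.1326  0.1521] zyaw 111.33 F [-0.7  0.4 -1.9] j [  5.3  23.5  -7.3   0.1 -58.9 -74. ] w 0.0098
```

View pics/w3.png

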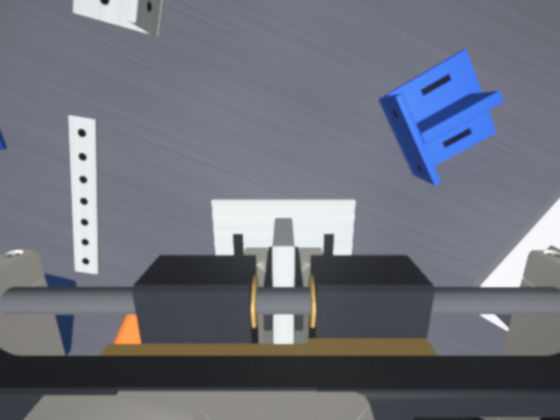

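The bracket is held level. Next I'll move to a pose behind and above the jig to look at it.

Run:
```python
from h import *
go([.498,.196,.2],80.7)
```

```text
t 4.5 shift [-0.0271 -0.049   0.3633] turn 0.5345 tcp [ 0.6556 -0.1326  0.152 ] zyaw 111.32 F [ 0.6 -0.7 -0.4] j [  5.3  23.5  -7.3   0.  -58.8 -74. ] w 0.0096
```

Call:
apply_moves:
  deltas:
    - {"tx":-0.002,"ty":-0.004,"tz":0.02,"turn":0.04,"gripper":0.004}
    - {"tx":-0.005,"ty":-0.009,"tz":0.06,"turn":0.11,"gripper":0.004}
    - {"tx":-0.008,"ty":-0.015,"tz":0.105,"turn":0.18,"gripper":0.004}
    - {"tx":-0.011,"ty":-0.02,"tz":0.15,"turn":0.25,"gripper":0.004}
    - {"tx":-0.015,"ty":-0.026,"tz":0.195,"turn":0.32,"gripper":0.004}

```text
time_s: 5.0
tcp_pos: [0.5674, 0.0448, 0.1721]
eef_rot: [-90.0, 0.1, 2.8]
contact_force: [1.1, 0.7, -2.2]
gripper_width: 0.0101
```

Run:
```python
from h import *
go([.498,.196,.2],80.7)
```

```text
t 5.0 shift [-0.0621 -0.0278  0.1543] turn 0.2105 tcp [0.5674 0.0448 0.1721] zyaw 92.76 F [ 1.1  0.7 -2.2] j [  24.2   14.   -18.5   -0.   -57.6 -111.4] w 0.0101
```

Call:
apply_moves:
  deltas:
    - {"tx":-0.018,"ty":-0.008,"tz":0.044,"turn":0.06,"gripper":0.004}
    - {"tx":-0.035,"ty":-0.016,"tz":0.088,"turn":0.12,"gripper":0.004}
    - {"tx":-0.05,"ty":-0.023,"tz":0.125,"turn":0.17,"gripper":0.004}
    - {"tx":-0.06,"ty":-0.028,"tz":0.148,"turn":0.205,"gripper":0.004}
    - {"tx":-0.062,"ty":-0.028,"tz":0.154,"turn":0.21,"gripper":0.004}

```text
time_s: 5.5
tcp_pos: [0.4979, 0.1965, 0.2012]
eef_rot: [-90.0, 0.0, -9.0]
contact_force: [0.4, -0.0, -1.4]
gripper_width: 0.0094
```

Run:
```python
from h import *
go([.498,.196,.2],80.7)
s,T=pose();p,d=capture('wrist');save('w4',p);np.savez('w4.npz',p=p,d=d,T=T)
p,d=capture('top');save('top4',cv2.resize(p[100:290,140:360],None,fx=3,fy=3))
```

```text
t 5.5 shift [ 0.0002  0.0012 -0.0004] turn 0.0057 tcp [0.4979 0.1965 0.2012] zyaw 81.02 F [ 0.4 -0.  -1.4] j [  42.5    9.3  -20.5   -0.   -60.2 -141.5] w 0.0094
```

View pics/w4.png

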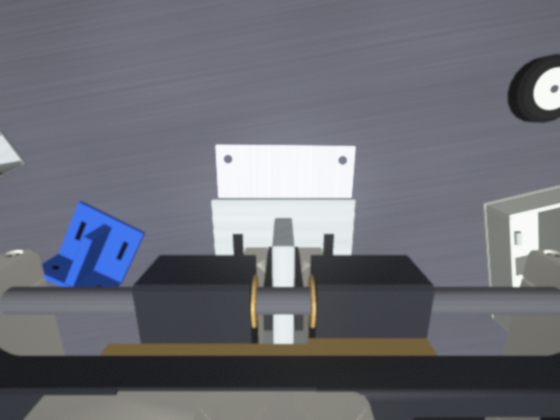

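The plate's rear edge runs from about (216,145) to (354,147). The held foot's rear edge is at row 199, columns 212–355.

Run:
```python
from h import *
p=np.load('w4.npz')['p']; save('w4c',cv2.resize(p[135:260,205:365],None,fx=4.75,fy=4.75,interpolation=cv2.INTER_CUBIC))
```

```text
(no output)
```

View pics/w4c.png

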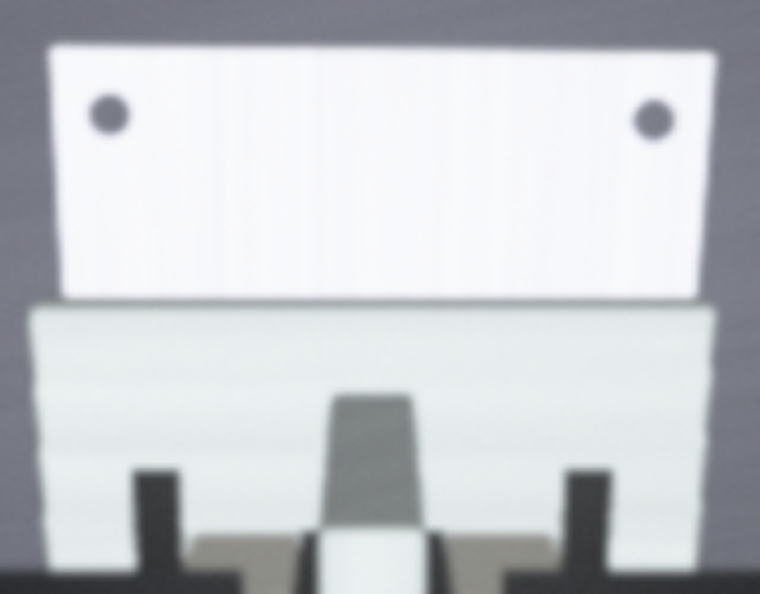

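Run:
```python
from h import *
T=np.load('w4.npz')['T']
def f(x,y,z): return ray('wrist',(x+.5)/4.75-.5+205,(y+.5)/4.75-.5+135,z,T)
l,r_=f(48,44,.01),f(716,51,.01); A=lambda v:np.degrees(np.arctan2(v[1],v[0]))
ll,lr=f(61,298,.01),f(697,298,.01)
print('w',np.linalg.norm(l-r_),np.linalg.norm(ll-lr),'yaw rear',A(r_-l)-90,'sides',A(ll-l),A(lr-r_))
hl,hr=f(109,114,.01),f(654,120,.01);print('holes',A(hr-hl)-90,np.linalg.norm(hl-hr))
a=np.radians(-9.4);print('jig origin',(l+r_)[:2]/2+.13*np.array([np.cos(a),np.sin(a)]))
# in-hand bracket: solve in tool frame; foot rear corners
z=T[2,3]-.0273+.006
bl,br=f(29,310,z),f(716,310,z); 
for q in (bl,br): print('rear corner in tool',(T[:3,:3].T@(q-T[:3,3])).round(4))
print(A(br-bl)-90, 'tool yaw',A(T[:3,2])-90)
rt=[f(318,527,z+.04),f(427,527,z+.04)]
for q in rt: print('rib rear top',(T[:3,:3].T@(q-T[:3,3])).round(4))
```

```text
w 0.15014694138220513 0.15053064503040336 yaw rear -9.542527897929972 sides -9.766723632800572 -9.39833918083905
holes -9.581891468495769 0.12423837429857315
jig origin [0.57762429 0.18380558]
rear corner in tool [-0.0354  0.0213 -0.0412]
rear corner in tool [-0.0354  0.0213  0.0384]
-8.955235561900778 tool yaw -8.975385883207352
rib rear top [-0.026  -0.0187 -0.0064]
rib rear top [-0.026  -0.0187  0.0036]
```

```bash
cat >> h.py <<'E'
JO=np.array([.5776,.1838]);JA=np.radians(-9.5)
JR=np.array([[np.cos(JA),-np.sin(JA)],[np.sin(JA),np.cos(JA)]])
def gj(x,z,y=.0014):
    w=JO+JR@np.array([x,y]); go([w[0],w[1],z],80.5)
    s,T=pose(); print('tcp in jig',(JR.T@(T[:2,3]-JO)).round(4),'F jig',(JR.T@s['contact_force'][:2]).round(2),s['contact_force'][2].round(2),'rot',s['eef_rot'].round(2))
E
python3 -c "
from h import *
gj(-.06,.06)"
```

```text
t 5.6 shift [0.0201 0.1405 0.0034] turn 0.0097 tcp [0.4984 0.1949 0.2005] zyaw 81.06 F [ 1.1 -0.6 -2.3] j [  42.3    9.4  -20.5   -0.   -60.2 -141.3] w 0.0099
tcp in jig [-0.08   -0.0021] F jig [ 1.14 -0.42] -2.28 rot [-9.004e+01  6.000e-02 -8.940e+00]
```

Call:
apply_moves:
  deltas:
    - {"tx":0.005,"ty":0.03,"tz":0.002,"turn":0.005,"gripper":0.004}
    - {"tx":0.01,"ty":0.07,"tz":0.003,"turn":0.009,"gripper":0.004}
    - {"tx":0.02,"ty":0.11,"tz":0.0034,"turn":0.009,"gripper":0.004}
    - {"tx":0.02,"ty":0.135,"tz":0.0034,"turn":0.009,"gripper":0.004}
    - {"tx":0.02,"ty":0.14,"tz":0.0034,"turn":0.009,"gripper":0.004}

```text
time_s: 6.1
tcp_pos: [0.5177, 0.1915, 0.0572]
eef_rot: [-90.3, 0.3, -9.7]
contact_force: [0.2, -0.3, -1.7]
gripper_width: 0.0094
```

```bash
python3 -c "
from h import *
gj(-.06,.0373)"
```

```text
t 6.1 shift [0.0004 0.0199 0.0038] turn -0.0034 tcp [0.5177 0.1915 0.0572] zyaw 80.31 F [ 0.2 -0.3 -1.7] j [  40.6   20.4  -27.5   -0.   -42.5 -140.3] w 0.0094
tcp in jig [-0.0603 -0.0023] F jig [ 0.29 -0.28] -1.72 rot [-90.32   0.31  -9.7 ]
```

Call:
apply_moves:
  deltas:
    - {"tx":0,"ty":0.005,"tz":0.002,"turn":0,"gripper":0.004}
    - {"tx":0,"ty":0.01,"tz":0.003,"turn":0,"gripper":0.004}
    - {"tx":0,"ty":0.015,"tz":0.003,"turn":0,"gripper":0.004}
    - {"tx":0,"ty":0.015,"tz":0.003,"turn":0,"gripper":0.004}
    - {"tx":0,"ty":0.015,"tz":0.003,"turn":0,"gripper":0.004}

```text
time_s: 6.6
tcp_pos: [0.5202, 0.1978, 0.0469]
eef_rot: [-90.0, -0.0, -9.6]
contact_force: [0.4, 0.6, -1.5]
gripper_width: 0.0104
```

```bash
python3 -c "
from h import *
gj(-.06,.0373)
p,d=capture('scene');save('s5',cv2.resize(p[150:250,270:390],None,fx=5,fy=5,interpolation=cv2.INTER_CUBIC))
gj(-.06,.0373)"
```

```text
t 6.6 shift [-0.0011  0.0096 -0.0029] turn -0.0011 tcp [0.5202 0.1978 0.0469] zyaw 80.44 F [ 0.4  0.6 -1.5] j [  41.    21.4  -27.8    0.   -40.7 -140.5] w 0.0104
tcp in jig [-0.0589  0.0043] F jig [0.28 0.67] -1.46 rot [-8.996e+01 -4.000e-02 -9.560e+00]
t 6.65 shift [-0.0011  0.0096 -0.003 ] turn -0.0011 tcp [0.5202 0.1978 0.0469] zyaw 80.44 F [-0.6 -0.4 -3.2] j [  41.    21.4  -27.8    0.   -40.7 -140.5] w 0.0099
tcp in jig [-0.0589  0.0044] F jig [-0.5  -0.54] -3.2 rot [-8.995e+01 -4.000e-02 -9.560e+00]
```

View pics/s5.png

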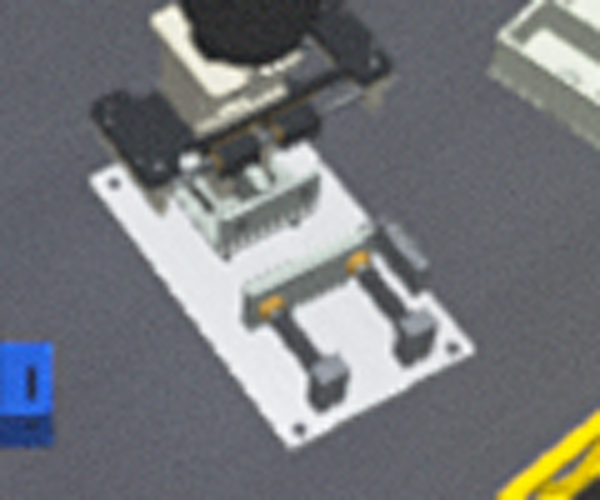

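The bracket sits just above the plate, squarely facing the stop. Now I'll correct y and lower it gently.

Call:
apply_moves:
  deltas:
    - {"tx":0,"ty":0.003,"tz":-0.003,"turn":0,"gripper":0.004}
    - {"tx":0,"ty":0.006,"tz":-0.003,"turn":0,"gripper":0.004}
    - {"tx":0,"ty":0.008,"tz":-0.003,"turn":0,"gripper":0.004}
    - {"tx":0,"ty":0.008,"tz":-0.003,"turn":0,"gripper":0.004}
    - {"tx":0,"ty":0.008,"tz":-0.003,"turn":0,"gripper":0.004}

```text
time_s: 7.15
tcp_pos: [0.5195, 0.1946, 0.0381]
eef_rot: [-90.0, 0.0, -9.6]
contact_force: [1.4, 0.5, -1.9]
gripper_width: 0.0093
```

```bash
python3 -c "
from h import *
gj(-.06,.0373)"
```

```text
t 7.15 shift [-0.0009  0.0008  0.0004] turn -0.0014 tcp [0.5195 0.1946 0.0381] zyaw 80.42 F [ 1.4  0.5 -1.9] j [  40.8   22.   -28.4    0.   -39.6 -140.3] w 0.0093
tcp in jig [-0.0591  0.001 ] F jig [1.25 0.72] -1.92 rot [-9.001e+01  1.000e-02 -9.580e+00]
```

Call:
apply_moves:
  deltas:
    - {"tx":0,"ty":0.0007,"tz":0,"turn":0,"gripper":0.004}
    - {"tx":0,"ty":0.0015,"tz":0,"turn":0,"gripper":0.004}
    - {"tx":0,"ty":0.0015,"tz":0,"turn":0,"gripper":0.004}

```text
time_s: 7.45
tcp_pos: [0.5196, 0.1947, 0.0372]
eef_rot: [-90.0, -0.0, -9.6]
contact_force: [-2.1, -1.5, 2.9]
gripper_width: 0.0098
```

```bash
python3 -c "
from h import *
gj(-.06,.0373)"
```

```text
t 7.45 shift [-0.001  -0.0001  0.0002] turn -0.0012 tcp [0.5196 0.1947 0.0372] zyaw 80.43 F [-2.1 -1.5  2.9] j [  40.8   22.1  -28.5    0.   -39.4 -140.3] w 0.0098
tcp in jig [-0.059   0.0012] F jig [-1.8  -1.78] 2.95 rot [-8.999e+01 -2.000e-02 -9.570e+00]
```

Contact with the plate happened at the predicted height. Next I'll slide forward to just short of the stop.

Call:
apply_moves:
  deltas:
    - {"tx":0.007,"ty":0,"tz":0,"turn":-0.001,"gripper":0.004}
    - {"tx":0.015,"ty":0,"tz":0,"turn":-0.001,"gripper":0.004}
    - {"tx":0.024,"ty":0,"tz":0,"turn":-0.001,"gripper":0.004}
    - {"tx":0.032,"ty":0,"tz":0,"turn":-0.001,"gripper":0.004}
    - {"tx":0.038,"ty":0,"tz":0,"turn":-0.001,"gripper":0.004}

```text
time_s: 7.95
tcp_pos: [0.5573, 0.1883, 0.0372]
eef_rot: [-90.0, 0.0, -9.5]
contact_force: [-6.2, 0.5, 7.0]
gripper_width: 0.0096
```

Call:
apply_moves:
  deltas:
    - {"tx":0,"ty":0,"tz":0,"turn":0,"gripper":0.004}
    - {"tx":0,"ty":0,"tz":0,"turn":0,"gripper":0.004}

```text
time_s: 8.15
tcp_pos: [0.5581, 0.1882, 0.0372]
eef_rot: [-90.0, -0.1, -9.5]
contact_force: [2.9, -2.0, 3.6]
gripper_width: 0.01
```

```bash
python3 -c "
from h import *
gj(-.014,.0373)
p,d=capture('scene');save('s6',cv2.resize(p[150:250,270:390],None,fx=5,fy=5,interpolation=cv2.INTER_CUBIC))"
```

```text
t 8.15 shift [ 0.006  -0.0001  0.0003] turn -0.0003 tcp [0.5581 0.1882 0.0372] zyaw 80.48 F [ 2.9 -2.   3.6] j [ 3.770e+01  2.450e+01 -2.410e+01  1.000e-01 -4.130e+01 -1.372e+02] w 0.01
tcp in jig [-0.02    0.0011] F jig [ 3.21 -1.45] 3.65 rot [-8.997e+01 -8.000e-02 -9.520e+00]
```

View pics/s6.png

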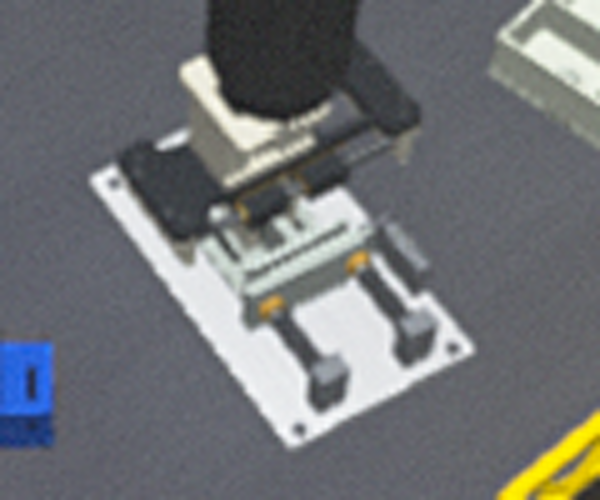

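Call:
apply_moves:
  deltas:
    - {"tx":0.003,"ty":0,"tz":0,"turn":0,"gripper":0.004}
    - {"tx":0.006,"ty":0,"tz":0,"turn":0,"gripper":0.004}
    - {"tx":0.009,"ty":0,"tz":0,"turn":0,"gripper":0.004}
    - {"tx":0.012,"ty":0,"tz":0,"turn":0,"gripper":0.004}
    - {"tx":0.014,"ty":0,"tz":0,"turn":0,"gripper":0.004}

```text
time_s: 8.7
tcp_pos: [0.5693, 0.1862, 0.0372]
eef_rot: [-90.0, 0.1, -9.5]
contact_force: [-13.1, 3.4, 14.4]
gripper_width: 0.0098
```

Call:
apply_moves:
  deltas:
    - {"tx":0,"ty":0,"tz":0,"turn":0,"gripper":0.004}
    - {"tx":0,"ty":0,"tz":0,"turn":0,"gripper":0.004}

```text
time_s: 8.9
tcp_pos: [0.5695, 0.1862, 0.0373]
eef_rot: [-90.0, 0.1, -9.5]
contact_force: [-9.5, 1.6, 12.4]
gripper_width: 0.0096
```

```bash
python3 -c "
from h import *
gj(.001,.0373)
for n,c in (('scene',(150,250,270,390)),('top',(140,240,175,275))):
  p,d=capture(n);save('7'+n,cv2.resize(p[c[0]:c[1],c[2]:c[3]],None,fx=6,fy=6,interpolation=cv2.INTER_CUBIC));gj(.001,.0373)
"
```

```text
t 8.9 shift [ 0.0094 -0.      0.0004] turn -0.0003 tcp [0.5695 0.1862 0.0373] zyaw 80.48 F [-9.5  1.6 12.4] j [ 3.670e+01  2.540e+01 -2.250e+01 -1.000e-01 -4.220e+01 -1.362e+02] w 0.0096
tcp in jig [-0.0084  0.001 ] F jig [-9.68  0.  ] 12.36 rot [-9.002e+01  9.000e-02 -9.520e+00]
t 8.95 shift [ 0.0094 -0.0001  0.0004] turn -0.0004 tcp [0.5695 0.1862 0.0372] zyaw 80.48 F [-9.   2.  12.3] j [ 3.670e+01  2.540e+01 -2.250e+01 -1.000e-01 -4.220e+01 -1.362e+02] w 0.0098
tcp in jig [-0.0084  0.001 ] F jig [-9.2   0.54] 12.27 rot [-9.001e+01  9.000e-02 -9.520e+00]
t 9.0 shift [ 0.0094 -0.0001  0.0004] turn -0.0004 tcp [0.5695 0.1861 0.0372] zyaw 80.48 F [-9.4  0.7 11.8] j [ 3.670e+01  2.540e+01 -2.250e+01 -1.000e-01 -4.220e+01 -1.362e+02] w 0.0099
tcp in jig [-0.0084  0.001 ] F jig [-9.41 -0.82] 11.76 rot [-9.002e+01  9.000e-02 -9.520e+00]
```

View pics/7scene.png

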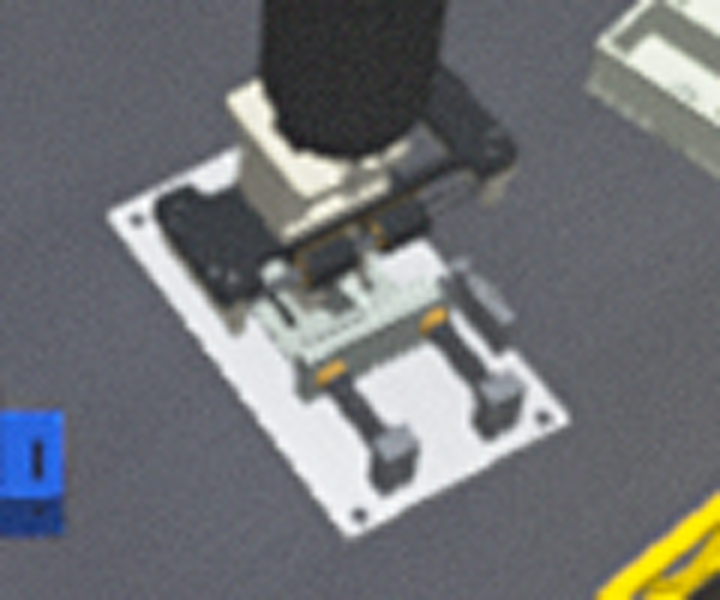

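View pics/7top.png

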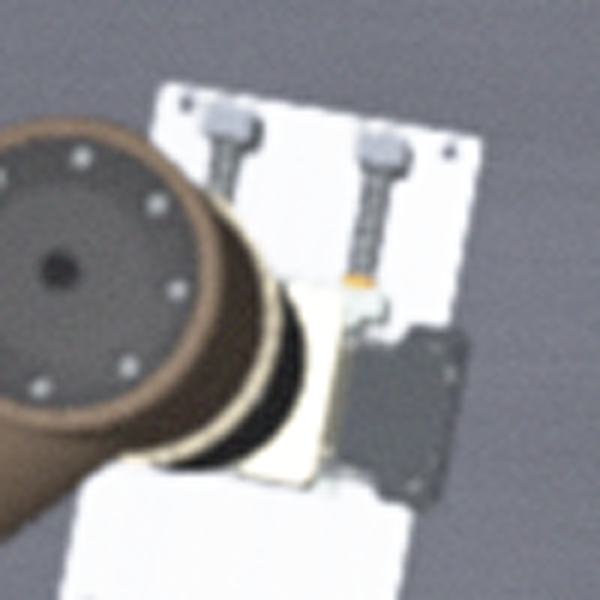

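The sensed push is 9.4 N, but that includes plate friction because the downforce has risen to 12 N. I'll push on while easing the downforce.

Call:
apply_moves:
  deltas:
    - {"tx":0.002,"ty":-0.0006,"tz":0,"turn":0,"gripper":0.004}
    - {"tx":0.004,"ty":-0.0008,"tz":0,"turn":0,"gripper":0.004}
    - {"tx":0.006,"ty":-0.001,"tz":0,"turn":0,"gripper":0.004}
    - {"tx":0.008,"ty":-0.001,"tz":0,"turn":0,"gripper":0.004}
    - {"tx":0.008,"ty":-0.001,"tz":0,"turn":0,"gripper":0.004}

```text
time_s: 9.5
tcp_pos: [0.5766, 0.1849, 0.0373]
eef_rot: [-90.0, 0.2, -9.5]
contact_force: [-9.3, 3.3, 6.4]
gripper_width: 0.0097
```

```bash
python3 -c "
from h import *
gj(.001,.0373)
p,d=capture('scene');save('8s',cv2.resize(p[180:240,300:380],None,fx=9,fy=9,interpolation=cv2.INTER_CUBIC));np.save('s8.npy',p)
gj(.001,.0373)
"
```

```text
t 9.5 shift [ 0.0022 -0.      0.0005] turn -0.0008 tcp [0.5766 0.1849 0.0373] zyaw 80.45 F [-9.3  3.3  6.4] j [  36.2   25.9  -21.6   -0.2  -42.7 -135.6] w 0.0097
tcp in jig [-0.0012  0.001 ] F jig [-9.74  1.69] 6.42 rot [-90.04   0.19  -9.55]
t 9.55 shift [ 0.0022 -0.      0.0005] turn -0.0008 tcp [0.5766 0.1849 0.0373] zyaw 80.46 F [-11.4   4.2   6.2] j [  36.2   25.9  -21.6   -0.2  -42.7 -135.6] w 0.0095
tcp in jig [-0.0012  0.0009] F jig [-11.98   2.28] 6.19 rot [-90.04   0.18  -9.54]
```

View pics/8s.png

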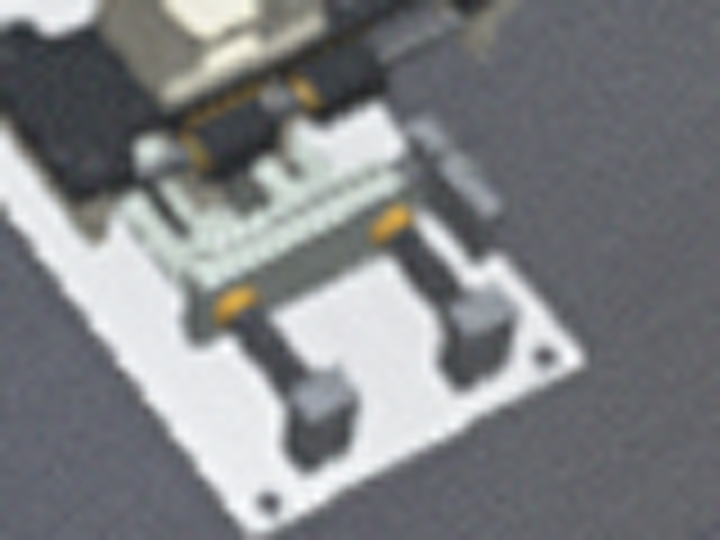

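```bash
cat > st.py <<'E'
from h import *
p0=np.load('scene0rgb.npy').astype(float)
def cen(p):
    p=p.astype(float); w=np.clip(p[...,0]-p[...,2]-40,0,None); out=[]
    for u0,u1,v0,v1 in [(317,336,206,221),(335,352,197,213)]:
        m=w[v0:v1,u0:u1]; v,u=np.indices(m.shape); out.append(((m*u).sum()/m.sum()+u0,(m*v).sum()/m.sum()+v0,m.sum()))
    return out
def stop(p):
    res=[]
    for a,b in zip(cen(p0),cen(p)):
        d=(ray('scene',b[0],b[1],.045)-ray('scene',a[0],a[1],.045))[:2]; res.append((JR.T@d).round(4))
    return res
E
python3 - <<'E'
from st import *
p=np.load('s8.npy');print(cen(p0),cen(p));print(stop(p))
E
```

```text
[(np.float64(323.6524390243902), np.float64(210.5731707317073), np.float64(656.0)), (np.float64(341.0656814449918), np.float64(201.56978653530376), np.float64(609.0))] [(np.float64(325.54438860971527), np.float64(213.1608040201005), np.float64(597.0)), (np.float64(343.0831889081456), np.float64(204.21490467937608), np.float64(577.0))]
[array([ 0.0119, -0.0003]), array([ 0.0125, -0.0004])]
```

From the bushing shift in the image, the stop is about 12.2 mm back. The tool position predicts 12.8 mm, so they agree. I'll add about 2.5 mm.

Call:
apply_moves:
  deltas:
    - {"tx":0.001,"ty":0,"tz":0,"turn":-0.001,"gripper":0.004}
    - {"tx":0.002,"ty":-0.0002,"tz":0,"turn":-0.001,"gripper":0.004}
    - {"tx":0.003,"ty":-0.0002,"tz":0,"turn":-0.001,"gripper":0.004}
    - {"tx":0.003,"ty":-0.0002,"tz":0,"turn":-0.001,"gripper":0.004}
    - {"tx":0.003,"ty":-0.0002,"tz":0,"turn":-0.001,"gripper":0.004}

```text
time_s: 10.05
tcp_pos: [0.5789, 0.1845, 0.0374]
eef_rot: [-90.0, 0.2, -9.5]
contact_force: [-12.3, 5.3, 6.7]
gripper_width: 0.0097
```

Run:
```python
from st import *
for i in range(4):
    gj(.001,.0373); p,d=capture('scene'); print(stop(p))
s,T=pose();p,d=capture('wrist');save('w9',p)
p,d=capture('scene');save('9s',cv2.resize(p[180:240,300:380],None,fx=9,fy=9,interpolation=cv2.INTER_CUBIC))
```

```text
t 10.05 shift [-0.0002  0.0001  0.0005] turn 0.0001 tcp [0.5789 0.1845 0.0374] zyaw 80.51 F [-12.3   5.3   6.7] j [  36.    26.   -21.3   -0.2  -42.9 -135.4] w 0.0097
tcp in jig [0.0012 0.0009] F jig [-13.05   3.2 ] 6.73 rot [-90.05   0.23  -9.49]
[array([0.0141, 0.0001]), array([ 0.0147, -0.0011])]
t 10.1 shift [-0.0002  0.      0.0005] turn 0.0002 tcp [0.5789 0.1845 0.0373] zyaw 80.51 F [-13.    5.3   6.8] j [  36.    26.   -21.3   -0.2  -42.9 -135.4] w 0.0095
tcp in jig [0.0012 0.0009] F jig [-13.74   3.06] 6.79 rot [-90.05   0.23  -9.49]
[array([0.014 , 0.0002]), array([ 0.0147, -0.0011])]
t 10.15 shift [-0.0002  0.0001  0.0005] turn 0.0001 tcp [0.5789 0.1845 0.0374] zyaw 80.5 F [-12.    5.3   6.8] j [  36.    26.   -21.3   -0.2  -42.9 -135.4] w 0.0096
tcp in jig [0.0012 0.0009] F jig [-12.72   3.26] 6.75 rot [-90.05   0.23  -9.5 ]
[array([0.0141, 0.0001]), array([ 0.0147, -0.0012])]
t 10.2 shift [-0.0002  0.      0.0005] turn 0.0002 tcp [0.5789 0.1845 0.0373] zyaw 80.51 F [-13.3   5.8   7.2] j [  36.    26.   -21.3   -0.2  -42.9 -135.4] w 0.0098
tcp in jig [0.0012 0.0009] F jig [-14.08   3.48] 7.18 rot [-90.05   0.23  -9.49]
[array([0.014 , 0.0002]), array([ 0.0147, -0.0011])]
```

View pics/w9.png

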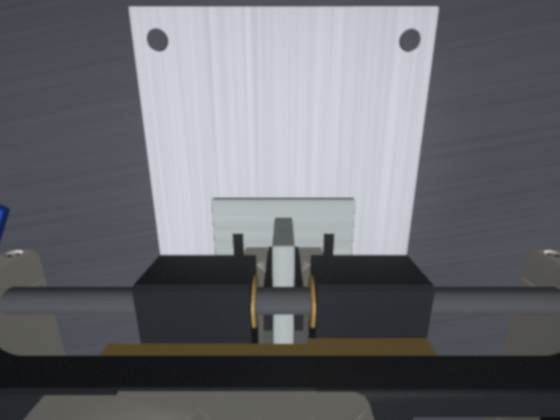

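View pics/9s.png

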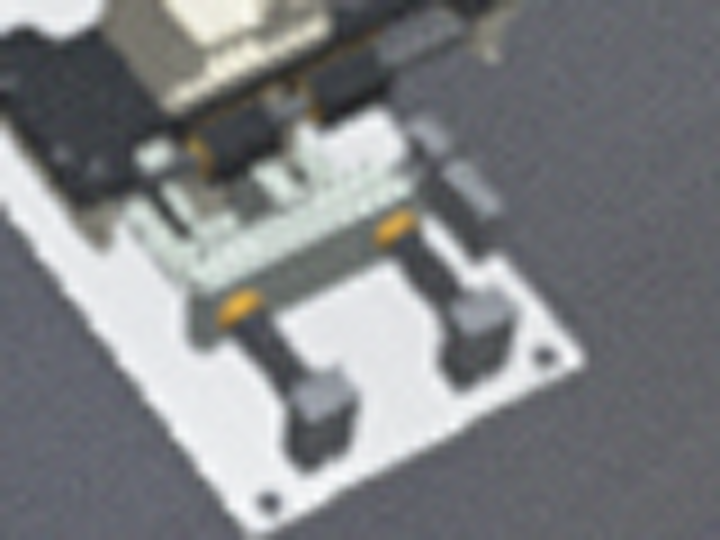

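The stop is about 14.4 mm back by camera and 15.2 mm by tool position. The bracket's face is on the stop and its foot is flat. Now I'll hold steady.

Call:
apply_moves:
  deltas:
    - {"tx":0,"ty":0,"tz":0,"turn":0,"gripper":0.004}
    - {"tx":0,"ty":0,"tz":0,"turn":0,"gripper":0.004}
    - {"tx":0,"ty":0,"tz":0,"turn":0,"gripper":0.004}
    - {"tx":0,"ty":0,"tz":0,"turn":0,"gripper":0.004}
    - {"tx":0,"ty":0,"tz":0,"turn":0,"gripper":0.004}

```text
time_s: 10.85
tcp_pos: [0.5789, 0.1845, 0.0373]
eef_rot: [-90.1, 0.2, -9.5]
contact_force: [-13.2, 4.6, 6.6]
gripper_width: 0.0096
```

Call:
apply_moves:
  deltas:
    - {"tx":0,"ty":0,"tz":0,"turn":0,"gripper":0.004}
    - {"tx":0,"ty":0,"tz":0,"turn":0,"gripper":0.004}
    - {"tx":0,"ty":0,"tz":0,"turn":0,"gripper":0.004}
    - {"tx":0,"ty":0,"tz":0,"turn":0,"gripper":0.004}
    - {"tx":0,"ty":0,"tz":0,"turn":0,"gripper":0.004}

```text
time_s: 11.35
tcp_pos: [0.5789, 0.1845, 0.0374]
eef_rot: [-90.0, 0.2, -9.5]
contact_force: [-12.3, 4.5, 6.8]
gripper_width: 0.0096
```

Call:
apply_moves:
  deltas:
    - {"tx":0,"ty":0,"tz":0,"turn":0,"gripper":0.004}
    - {"tx":0,"ty":0,"tz":0,"turn":0,"gripper":0.004}
    - {"tx":0,"ty":0,"tz":0,"turn":0,"gripper":0.004}
    - {"tx":0,"ty":0,"tz":0,"turn":0,"gripper":0.004}
    - {"tx":0,"ty":0,"tz":0,"turn":0,"gripper":0.004}

```text
time_s: 11.85
tcp_pos: [0.5789, 0.1845, 0.0373]
eef_rot: [-90.1, 0.2, -9.5]
contact_force: [-12.4, 6.1, 7.2]
gripper_width: 0.0097
```

Call:
apply_moves:
  deltas:
    - {"tx":0,"ty":0,"tz":0,"turn":0,"gripper":0.004}
    - {"tx":0,"ty":0,"tz":0,"turn":0,"gripper":0.004}
    - {"tx":0,"ty":0,"tz":0,"turn":0,"gripper":0.004}
    - {"tx":0,"ty":0,"tz":0,"turn":0,"gripper":0.004}
    - {"tx":0,"ty":0,"tz":0,"turn":0,"gripper":0.004}

```text
time_s: 12.35
tcp_pos: [0.5789, 0.1845, 0.0373]
eef_rot: [-90.1, 0.2, -9.5]
contact_force: [-12.0, 5.1, 7.1]
gripper_width: 0.0098
```

Call:
apply_moves:
  deltas:
    - {"tx":0,"ty":0,"tz":0,"turn":0,"gripper":0.004}
    - {"tx":0,"ty":0,"tz":0,"turn":0,"gripper":0.004}
    - {"tx":0,"ty":0,"tz":0,"turn":0,"gripper":0.004}
    - {"tx":0,"ty":0,"tz":0,"turn":0,"gripper":0.004}
    - {"tx":0,"ty":0,"tz":0,"turn":0,"gripper":0.004}

```text
time_s: 12.85
tcp_pos: [0.5789, 0.1845, 0.0373]
eef_rot: [-90.0, 0.2, -9.5]
contact_force: [-12.7, 5.7, 6.9]
gripper_width: 0.0099
```

Call:
apply_moves:
  deltas:
    - {"tx":0,"ty":0,"tz":0,"turn":0,"gripper":0.004}
    - {"tx":0,"ty":0,"tz":0,"turn":0,"gripper":0.004}
    - {"tx":0,"ty":0,"tz":0,"turn":0,"gripper":0.004}
    - {"tx":0,"ty":0,"tz":0,"turn":0,"gripper":0.004}
    - {"tx":0,"ty":0,"tz":0,"turn":0,"gripper":0.004}

```text
time_s: 13.35
tcp_pos: [0.5789, 0.1845, 0.0373]
eef_rot: [-90.1, 0.2, -9.5]
contact_force: [-12.3, 5.8, 8.2]
gripper_width: 0.0096
```

Call:
apply_moves:
  deltas:
    - {"tx":0,"ty":0,"tz":0,"turn":0,"gripper":0.004}
    - {"tx":0,"ty":0,"tz":0,"turn":0,"gripper":0.004}
    - {"tx":0,"ty":0,"tz":0,"turn":0,"gripper":0.004}
    - {"tx":0,"ty":0,"tz":0,"turn":0,"gripper":0.004}
    - {"tx":0,"ty":0,"tz":0,"turn":0,"gripper":0.004}

```text
time_s: 13.85
tcp_pos: [0.5789, 0.1845, 0.0373]
eef_rot: [-90.1, 0.2, -9.5]
contact_force: [-13.0, 4.4, 7.0]
gripper_width: 0.0096
```

Run:
```python
from st import *
gj(.001,.0373); p,d=capture('scene'); print(stop(p)); save('10',p)
```

```text
t 13.85 shift [-0.0002  0.      0.0005] turn 0.0001 tcp [0.5789 0.1845 0.0373] zyaw 80.51 F [-13.    4.4   7. ] j [  36.    26.   -21.3   -0.2  -42.9 -135.4] w 0.0096
tcp in jig [0.0012 0.0009] F jig [-13.53   2.24] 7.01 rot [-90.05   0.23  -9.49]
[array([0.014 , 0.0001]), array([ 0.0147, -0.0012])]
```

View pics/10.png

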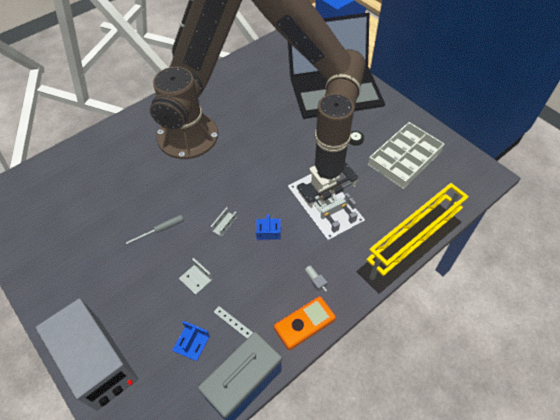

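The hold was steady for more than 3.5 s, and the other parts lie where they were. I'm handing the job in.

```bash
python3 -c "
from h import *
print(r.close_job()); print(r.get_state()['time_s'])"
```

```text
the job is handed in; nothing more can be done
None
the job is handed in; nothing more can be done
```

The ribbed steel bracket is on the jig plate, pressed against the middle of the stop, and the arm is still gripping and pushing it. I handed the job in at about 13.9 s. No verdict was reported.

- **Stop position:** it is about 14.4 mm back by the scene camera and 15.2 mm by tool position; midway is 15 mm. I couldn't see the pointer itself behind the gripper, so these two measurements stand in for it.
- **Push:** it was steady for over 3.5 s, with no visible drift in the tool pose. The wrist reads about 13 N along the push. About 9 N of that should be the springs, from the stop's position, and I take the rest to be friction of the foot on the plate.
- **Placement:** the foot is on the plate, about 0.2° off level. By calibration the bracket is square to within about 0.1° and centred to within about 1 mm. The foot presses down with about 7–9 N.
- **Other parts:** the loose parts look unmoved in the last scene picture. I judged that by eye and did not measure it.

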